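# Fetch the stirring rod from the bifold cupboard

## Task

Pull the little cupboard's bifold door by its handle until it is folded fully open, then tip the clear tube inside so that the stirring rod slides out of its mouth onto the tongue. Draw the rod out and lay it in the steel tray on the counter without dropping it, leaving the door folded open and the bottle, vial and spatula where they are.

Things in the scene. Friction and masses are not known exactly. Their poses are not given: they have to be found in the camera images.
- cupboard: (All sizes in mm.) Low fixed wooden cupboard without a top, 150 high, 324 wide, 277 deep, walls 12. Origin: on the counter, middle of the front opening. +x points into it (its front faces -x), +y along the opening (y -150 to +150), z up. Floor 6 thick; a track 6 high runs along the front. A stand in the middle carries the tube; pots up to 95 high behind.
- bifold (a joint): Angle of the first of two wooden door leaves (each 150 wide, 12 thick, top 145), hinged at cupboard x 0, y -150; rad: 0 closed, grows as the middle fold swings out to the cupboard's -x, 1.45 folded (stop). The second leaf, hinged at the fold, follows in the track. Light drag, stays put; may start ajar. Folded, the pair stands out 150 at the -y side, about 60 thick plus handle.
- handle (a point): Grip point of the door handle: an upright round steel bar, 10 diameter, free top at 161, on the first leaf's outer face. The point is on its axis, 140 up; its bracket leaves at 92, so pinch it from above in any direction. Door closed: 120 along the leaf from the hinge line and 52 in front of it (40 off the face); it turns rigidly with the first leaf.
- tube (a joint): Tipping angle of the clear tube about a level pivot along the cupboard's y, at cupboard x 140, y 7.5, z 118; rad: 0 level (start), 0.40 mouth down (stop). Pushing the tongue's end down (2 to 3 N) tips it; it stays where left. Tube and tongue are slippery: the rod slides out by itself above about 0.2.
- tube_mouth (a point): Centre of the clear tube's mouth (inner diameter 30, outer 36, 130 long, back closed), 35 from the pivot. +x runs back along the axis, z up when level. A white tongue 6 wide, 60 long continues the inner bottom (15 below the axis) to a stop lip 4 high; ease the rod back 3 to 5 off the lip and lift it 7 to 12 square to the axis to pass over it.
- rod: White plastic stirring rod, plain cylinder 16 in diameter, 120 long, about 50 g; starts inside the tube, on its inner bottom. Origin at its centre; x is its axis (-x end towards the mouth). After tipping it rests against the stop lip with about 60 exposed.
- tray: Shallow steel tray fixed on the counter, 200 long (its x), 100 wide (its y), 26 high, walls and floor 4 thick. Origin: centre of its underside. The rod lies in it with its centre about 12 above the counter.
- stock_bottle: Bystander: white stock bottle 68 in diameter, 130 high, origin at the centre of its underside.
- vial: Bystander: amber vial 36 in diameter, 70 high, origin at the centre of its underside.
- spatula: Bystander: spatula 190 long lying on the counter, along its x.
- tongue_end (a point): Centre of the upper face of the tongue's pushing end beyond the stop lip, 24 long and 6 wide: 75 in front of the mouth (110 from the pivot) and 15 below the axis. Push it down to tip the tube; fully tipped it has sunk about 43. It stays inside the cupboard, 18 or more behind the door line, and fits between fingers that hold the rod.
Things that resemble listed ones, but are neither listed nor needed, are in the scene too. Leave any yellow look-alike of the tray alone.

How it is judged:
By the outcome, as a careful person would: the job done as asked, in the order asked, and still so for the second after the job is handed in, with the robot touching nothing.
It also fails if it takes over 64 s, if anything falls off the work surface, if the arm or the gripper's body presses on something with over 40 N, if the wrist force passes 120 N, or if a joint passes its speed limit or range.

## Robot

A 7-joint arm with a two-finger parallel gripper is mounted at the origin on the work surface. World frame = base frame: x ahead of the robot, y to its left, z up, the work surface at z = 0. Lengths are in m, angles in rad, forces in N, time in s.
With the tool pointing down it reaches from about 0.4 to 0.85 m from the base axis. Payload 10.4 kg.
Tool frame: the origin (TCP) lies midway between the tips of the shut fingers; the grasp point (between the pads) lies 19 mm behind it (manip.pinch_z is the distance from the TCP to the grasp point, in m); y points along the fingers, x is the direction in which the jaws open and shut, and the axes are right-handed (so a half turn about y gives the same grasp; the last joint's range is limited). The gripper opens to 85 mm and grips with 20 to 120 N. Pads are 22 mm wide; open, the fingers measure 114 mm over their backs; the gripper's body (76 mm by 85 mm) begins 54 mm behind the grasp point. The pads swing forward as they close: fully open they stand 13 mm farther back than shut.
Start: joints at [1.205, 0.332, -0.065, 1.46, 0.022, 1.35, -0.088], TCP at [0.21, -0.589, 0.231] pointing down, gripper open.
Joint ranges: [-2.6, 2.6], [-0.5, 2.12], [-1.47, 1.34], [0.16, 2.42], [-1.27, 4.41], [0.06, 2.06], [-2.6, 2.6]. Speed limits (rad/s): [2.22, 2.22, 2.79, 2.79, 3.14, 3.14, 3.14].

## Interface

Orientations are given as a unit quaternion [x, y, z, w].
In Python, from workcell import manip gives the robot as it stands.
- The arm moves only by the shell command python3 -m pendant 'ROWS' [OPENING] [FORCE]. ROWS is a JSON object of lists of equal length, an entry for each row: "offset": the shift along the tool's x, y, z scaled (see below), a list of three; "turn": the turn, a rotation vector about the tool's x, y, z scaled (see below), a list of three. A call has 1 to 12 rows; each row is the pose to reach, as a shift and turn from the pose measured when the call began, along the tool's axes at that moment; what a row does not reach only later rows make up. The controller multiplies each number of a shift by 200 mm and each number of a turn by 45 degrees. A row lasts 1/8 s, in which the tool goes at most 62.5 mm and 10.7 degrees, less where a joint would pass 70% of its speed; a pose out of reach is approached as far as the arm can. A call with a number of a shift or a turn outside -1 to 1 is refused whole. A call with a gripper value outside its range is refused whole. OPENING is the opening in per cent of the stroke, from 0 (shut) to 100 (fully open), set as the call begins (- or left out, the last holds). The fingers move at their own pace and stop on an object; FORCE is the grip in N (left out, the last holds). Time passes only in rows, so rows that repeat a pose let the fingers close. It gives the time, the measured TCP pose, the force and the opening at its end, in the units of the state.
- manip.get_obs(): the state, without advancing time (a new reading comes with each control period).
- manip.camera(name): name is "scene" or "top"; returns (picture, depth): 420x560x3 uint8, red, green, blue; 420x560 float32, m along the optical axis (not along the pixel's ray), 0 where there is no reading.
- manip.camera_model(name): a dict with "intrinsics" (3x3 intrinsics, pixels), "R" (3x3) and "t" (3): a world point X has camera coordinates R X + t. Camera axes: x right, y down, z forward; pixel columns grow to the right and rows downward; lengths in m; the calibration is good to about 2 mm. A picture is of the moment at which its call begins. camera_model takes no time and is no camera call.
- manip.hand_in(): hands the job in, once; it reports no verdict.
The state is a dict: "clock": time; "joint_pos": joint angles; "joint_velocities": joint speeds; "tau": joint torques, N m; "position": TCP position; "ee_rot": TCP orientation; "ft_force": force on the tool from outside, world axes, zero at the start; "torque": the same for the moment, N m; "grip_width": opening from 0.0 (shut) to 1.0 (fully open).
Only numpy, scipy, OpenCV 4.12 (cv2) and the standard library are available. Lean on these libraries where they do the work, as an engineer would, in place of code of your own. Each camera call takes 0.05 s, during which the arm holds its last target. There are 200 camera calls.

## Working session

There is one attempt and no reset: what is moved stays moved. The work goes in short steps, Python scripts to look and compute and a shell command to move; the robot and the scene stay as the last step left them, time stands still between calls to the robot, and variables do not carry over. Pictures are saved under pics/ and viewed, about 8 in all and at most 12, crops included, and the job is handed in when it is done.

```bash
ls; mkdir -p pics
cat > h.py <<'E'
import numpy as np, cv2, json
from scipy.spatial.transform import Rotation as R
from workcell import manip
def snap(n,f):
    p,d=manip.camera(n); cv2.imwrite(f'pics/{f}.png',p[:,:,::-1]); np.save(f'pics/{f}.npy',d); return p,d
def cloud(n,d):
    m=manip.camera_model(n);K=np.array(m['intrinsics']);Rm=np.array(m['R']);t=np.array(m['t'])
    v,u=np.indices(d.shape); c=np.stack([(u-K[0,2])/K[0,0]*d,(v-K[1,2])/K[1,1]*d,d],-1)
    return (c-t)@Rm
def proj(n,X):
    m=manip.camera_model(n);c=np.array(m['R'])@np.array(X)+np.array(m['t']);c=np.array(m['intrinsics'])@c;return c[:2]/c[2]
E
python3 - <<'E'
from h import *
o=manip.get_obs();print(o)
for n in('scene','top'):
    snap(n,n+'0');print(n,manip.camera_model(n))
E
```

```text
pics
{'clock': 0.0, 'joint_pos': array([ 1.20538817,  0.33288606, -0.06467561,  1.46094906,  0.021575  ,
        1.34990823, -0.0885026 ]), 'joint_velocities': array([-1.63659858e-04,  5.74710712e-05, -7.55804194e-04,  7.60024600e-04,
        6.25394412e-04, -1.45144733e-03,  8.17391947e-04]), 'tau': array([-9.15909550e-04, -6.25453949e+01,  4.90352232e-02, -3.91599762e+01,
        1.63445977e-02,  9.96521849e-03, -3.99272483e-05]), 'position': array([ 0.209943  , -0.58827752,  0.23050331]), 'ee_rot': array([-0.57767238,  0.40782404, -0.40696175,  0.57823551]), 'ft_force': array([ 0.74939068, -0.01605092,  0.68651168]), 'torque': array([ 0.01083241,  0.02464427, -0.00764084]), 'grip_width': 1.0023073411472012}
scene {'intrinsics': array([[461.36495753,   0.        , 280.29998965],
       [  0.        , 461.36495753, 208.89597715],
       [  0.        ,   0.        ,   1.        ]]), 'R': array([[-0.28055638,  0.95977617, -0.0108542 ],
       [ 0.54803741,  0.15089488, -0.82273065],
       [-0.78799943, -0.23677084, -0.56832777]]), 't': array([ 0.14707896, -0.16766808,  1.56474166])}
top {'intrinsics': array([[403.89517129,   0.        , 273.00073857],
       [  0.        , 403.89517129, 211.53287307],
       [  0.        ,   0.        ,   1.        ]]), 'R': array([[ 0.00880581, -0.99994043, -0.00644935],
       [-0.99208661, -0.00792846, -0.12530482],
       [ 0.12524622,  0.00750173, -0.99209733]]), 't': array([-0.00918516,  0.48791065,  0.93998636])}
```

View pics/top0.png

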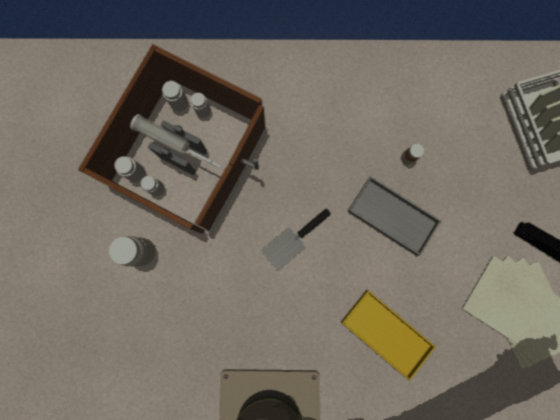

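View pics/scene0.png

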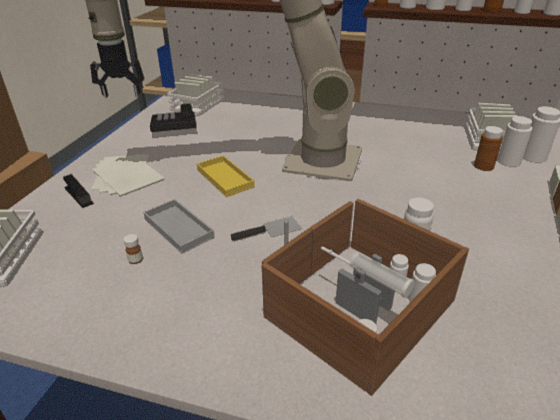

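Run:
```python
from h import *
print(R.from_quat(manip.get_obs()['ee_rot']).as_matrix().round(3))
```

```text
[[ 0.336 -0.     0.942]
 [-0.942  0.001  0.336]
 [-0.001 -1.    -0.   ]]
```

The top view shows the cupboard with corners at about (155,47), (264,100), (203,232) and (82,168). Its door is the right edge, with the handle at about (250,165). The steel tray is at (394,216), the yellow look-alike at (388,334), the spatula at (297,238), the vial at (414,153) and the bottle at (125,250). The scene view agrees with this.

```bash
cat >> h.py <<'E'
def cuprect(P):
    z=P[...,2]; m=(z>.138)&(z<.158)&(P[...,0]>.35)&(P[...,1]>-.1); return m
E
python3 - <<'E'
from h import *
d=np.load('pics/top0.npy');P=cloud('top',d);img=cv2.imread('pics/top0.png')
z=P[...,2];v,u=np.indices(d.shape)
box=(u>70)&(u<275)&(v>35)&(v<245)
print(np.histogram(z[box],bins=np.arange(-.01,.2,.01)))
m=box&(z>.135)&(z<.16)
n,l,s,c=cv2.connectedComponentsWithStats(m.astype('uint8'))
for i in range(1,n):
    if s[i,4]>15: print(s[i],c[i],P[l==i].mean(0).round(3))
i=1+np.argmax(s[1:,4]);Q=P[l==i]
r=cv2.minAreaRect((Q[:,:2]*1000).astype('float32'));print(r,cv2.boxPoints(r))
dbg=(img*1.5).clip(0,255).astype('uint8');dbg[m]=(0,255,0)
cv2.imwrite('pics/dbg.png',cv2.resize(dbg[30:250,70:330],None,fx=3,fy=3))
for name,a in dict(tray=(345,445,175,258),yel=(335,440,285,385),vial=(400,428,140,170),bot=(105,150,230,270),spat=(260,335,200,275)).items():
    q=(u>a[0])&(u<a[1])&(v>a[2])&(v<a[3])&(z>(.004 if name=='spat' else .012))
    Q=P[q]; r=cv2.minAreaRect((Q[:,:2]*1000).astype('float32'));print(name,r,np.percentile(Q[:,2],[5,50,95]).round(3))
E
```

```text
(array([16027, 12167,   481,   522,   544,   579,   611,   699,   971,
         887,  1286,   792,   678,  1148,  1239,  2887,   314,     5,
           0,     0]), array([-0.01,  0.  ,  0.01,  0.02,  0.03,  0.04,  0.05,  0.06,  0.07,
        0.08,  0.09,  0.1 ,  0.11,  0.12,  0.13,  0.14,  0.15,  0.16,
        0.17,  0.18,  0.19]))
[  79   44  186  186 3502] [169.89120503 132.31267847] [0.647 0.22  0.146]
[254 158   5   7  23] [255.95652174 161.47826087] [0.58  0.031 0.152]
((639.3560791015625, 211.61822509765625), (293.2323913574219, 323.9885559082031), 62.908992767333984) [[428.36536  154.86118 ]
 [716.80725    7.315094]
 [850.3468   268.37527 ]
 [561.9049   415.92136 ]]
tray ((477.2315673828125, -206.9244842529297), (195.0883331298828, 403.0928039550781), 3.8423616886138916) [0.014 0.024 0.028]
yel ((269.1080322265625, -197.18704223632812), (408.7520446777344, 99.9893569946289), 50.338069915771484) [0.014 0.024 0.994]
vial ((497.28900146484375, -189.2734375), (35.56304931640625, 438.68511962890625), 41.131534576416016) [0.019 0.066 0.072]
bot ((394.44549560546875, 165.91664123535156), (65.75247955322266, 354.91400146484375), 1.55622398853302) [0.052 0.127 0.131]
spat ((422.7135009765625, -82.2158203125), (141.9164581298828, 183.25070190429688), 56.019535064697266) [0.004 0.016 0.994]
```

View pics/dbg.png

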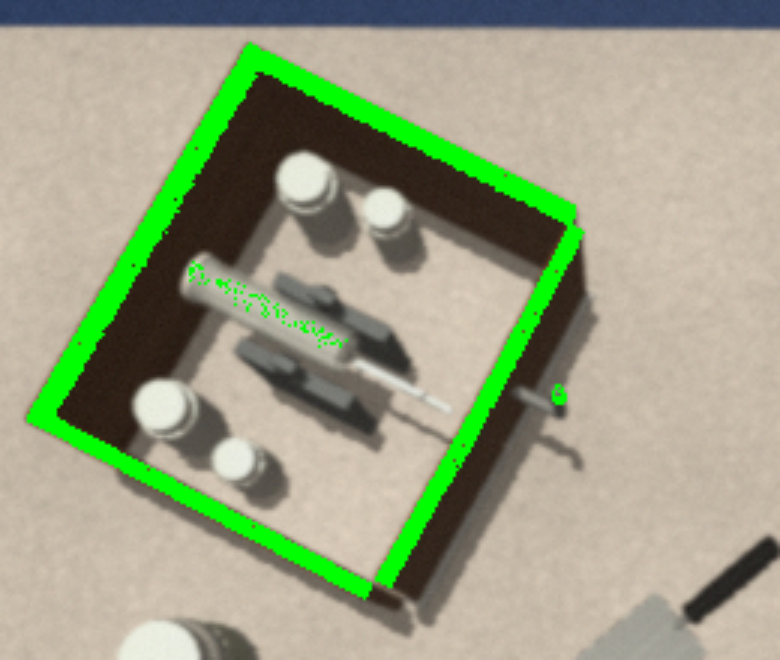

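The mask puts the cupboard's rim rectangle where it should be. The door is nearly closed and the handle top is at about (580, 31) mm. Next I'll clean up the tray fit and write a planning helper.

```bash
cat >> h.py <<'E'
O=np.array([.580,.0956]);ex=np.array([.4555,.890])/np.hypot(.4555,.89);ey=np.array([-ex[1],ex[0]])
def cw(x,y,z): return np.r_[O+x*ex+y*ey,z]   # cupboard -> world
def handle(th,z=.14):
    return cw(-.12*np.sin(th)-.052*np.cos(th),-.15+.12*np.cos(th)-.052*np.sin(th),z)
def pose(jaw_deg,tilt=0):
    # jaw x at angle jaw_deg in the plane, fingers down, tilt about tool x
    a=np.radians(jaw_deg);x=np.array([np.cos(a),np.sin(a),0]);y=np.array([0,0,-1.])
    return R.from_matrix(np.c_[x,y,np.cross(x,y)])*R.from_rotvec([np.radians(tilt),0,0])
def plan(p,rot,o=None):
    o=o or manip.get_obs();r=R.from_quat(o['ee_rot'])
    off=r.inv().apply(np.array(p)-o['position'])/.2; tu=np.degrees((r.inv()*rot).as_rotvec())/45
    print('t',round(o['clock'],2),'off',off.round(3),'turn',tu.round(3),'dist mm',(200*np.linalg.norm(off)).round(),'F',o['ft_force'].round(1),'w',round(o['grip_width'],3))
E
python3 - <<'E'
from h import *
d=np.load('pics/top0.npy');P=cloud('top',d);z=P[...,2];v,u=np.indices(d.shape)
for name,a in dict(tray=(345,445,175,258),vial=(400,428,140,170),bot=(105,150,230,270),spat=(260,335,200,275)).items():
    q=(u>a[0])&(u<a[1])&(v>a[2])&(v<a[3])&(z>(.004 if name=='spat' else .012))&(z<.2)&(d>0)
    Q=P[q]; r=cv2.minAreaRect((Q[:,:2]*1000).astype('float32'));print(name,r,np.percentile(Q[:,2],[5,50,95]).round(3)); print(cv2.boxPoints(r).round())
C=P-np.r_[O,0]; cx=C[...,:2]@ex;cy=C[...,:2]@ey
# wall checks, door line, tongue
s=(d>0)&(z>.135)&(z<.158)
for lo,hi in((-.12,-.02),(0,.1)):
    q=s&(cy>lo)&(cy<hi)&(cx<.03)&(cx>-.045); print('door x',np.percentile(cx[q],[3,50,97]).round(4))
q=s&(cx>.24);print('back',np.percentile(cx[q],[1,99]).round(4),np.percentile(cy[q],[1,99]).round(4))
for xx in np.arange(.03,.25,.02):
    q=(d>0)&(abs(cx-xx)<.006)&(abs(cy-.0075)<.03)&(z>.085)
    if q.sum(): print(xx.round(3),q.sum(),'y',cy[q].mean().round(4),'z',z[q].max().round(3),np.median(z[q]).round(3))
q=(d>0)&(z>.05)&(z<.135)&(cx>.05)&(cx<.22)&(abs(cy)<.08);
for yy in(-.04,-.03,-.02,.04,.05): 
    w=q&(abs(cy-yy)<.005)&(z>.07); print('stand',yy,w.sum(),cx[w].min() if w.any() else '',z[w].max() if w.any() else '')
q=(d>0)&(z>.146)&(z<.17)&(cx<-.03)&(cx>-.09)&(abs(cy)<.08);print('handle',P[q].mean(0),q.sum(),cx[q].mean(),cy[q].mean())
print(handle(0),handle(.03),handle(1.45))
plan(handle(.03,.25),pose(-27.1))
E
```

```text
tray ((482.7828063964844, -299.9474792480469), (200.6702117919922, 101.67884826660156), 57.331932067871094) [0.014 0.024 0.027]
[[ 386. -357.]
 [ 471. -412.]
 [ 580. -243.]
 [ 494. -188.]]
vial ((630.887451171875, -340.9595031738281), (34.31779861450195, 34.384578704833984), 61.537654876708984) [0.019 0.066 0.071]
[[ 608. -348.]
 [ 638. -364.]
 [ 654. -334.]
 [ 624. -318.]]
bot ((389.80291748046875, 310.60357666015625), (64.23321533203125, 64.35125732421875), 39.35181427001953) [0.052 0.127 0.131]
[[345. 315.]
 [385. 265.]
 [435. 306.]
 [394. 356.]]
spat ((422.7135009765625, -82.2158203125), (141.9164581298828, 183.25070190429688), 56.019535064697266) [0.004 0.015 0.02 ]
[[ 307.  -90.]
 [ 459. -192.]
 [ 538.  -75.]
 [ 386.   28.]]
door x [-0.0154 -0.01   -0.0034]
door x [-0.0158 -0.0106 -0.0039]
back [0.2426 0.2748] [-0.1597  0.16  ]
0.03 13 y 0.0075 z 0.103 0.1
0.05 16 y 0.0076 z 0.103 0.101
0.07 14 y 0.0076 z 0.103 0.102
0.09 49 y 0.0061 z 0.104 0.099
0.11 158 y 0.0072 z 0.137 0.126
0.13 156 y 0.0063 z 0.137 0.127
0.15 101 y 0.0065 z 0.137 0.13
0.17 113 y 0.0092 z 0.136 0.128
0.19 97 y 0.0092 z 0.136 0.131
0.21 84 y 0.0097 z 0.138 0.131
0.23 76 y 0.0093 z 0.137 0.132
stand -0.04 0  
stand -0.03 64 0.08796248605237879 0.12666039291339645
stand -0.02 237 0.08735021844803462 0.1299240324387477
stand 0.04 246 0.08758640667556075 0.13140669596007504
stand 0.05 2 0.1328686856109452 0.12303140270188873
handle [0.58066912 0.03168562 0.15668719] 22 -0.056590890199288535 -0.029714753085767095
[0.58301463 0.03564242 0.14      ] [0.58282194 0.03172383 0.14      ] [ 0.68948012 -0.10129166  0.14      ]
t 0.1 off [-2.293 -0.094  2.798] turn [-0.001 -0.961 -0.002] dist mm 724.0 F [-0.4  0.7 -0.6] w 1.0
```

```bash
python3 -m pendant '{"offset":[[-0.76,0,0.93],[-0.76,0,0.93],[-0.76,0,0.93],[-0.76,0,0.93],[-0.76,0,0.93]],"turn":[[0,0,0],[0,0,0],[0,0,0],[0,0,0],[0,0,0]]}' 40 40
python3 -m pendant '{"offset":[[-0.76,0,0.93],[-0.76,0,0.93],[-0.76,0,0.93],[-0.76,0,0.93],[-0.76,0,0.93]],"turn":[[0,-0.3,0],[0,-0.3,0],[0,-0.3,0],[0,-0.3,0],[0,-0.3,0]]}'
python3 -c "
from h import *
plan(handle(.03,.25),pose(-27.1))"
```

```text
clock: 0.72
position: [0.3367, -0.379, 0.2309]
ee_rot: [-0.579, 0.406, -0.405, 0.58]
ft_force: [-0.3, 0.1, -0.6]
grip_width: 0.395
clock: 1.35
position: [0.461, -0.1687, 0.2313]
ee_rot: [-0.623, 0.333, -0.332, 0.625]
ft_force: [0.7, -0.4, -0.9]
grip_width: 0.398
t 1.35 off [-0.492 -0.09   1.065] turn [-0.003 -0.644 -0.002] dist mm 235.0 F [ 0.7 -0.4 -0.9] w 0.398
```

```bash
python3 -m pendant '{"offset":[[-0.48,0,0.99],[-0.48,0,0.99],[-0.48,0,0.99],[-0.48,0,0.99],[-0.48,0,0.99],[-0.48,0,0.99]],"turn":[[0,-0.64,0],[0,-0.64,0],[0,-0.64,0],[0,-0.64,0],[0,-0.64,0],[0,-0.64,0]]}'
python3 -c "
from h import *
p=np.array([.5807,.0317,.123])
plan(p,pose(-27.1)); p,d=snap('top','top1')
cv2.imwrite('pics/top1c.png',cv2.resize(p[90:250,180:340,::-1],None,fx=3.5,fy=3.5))"
```

```text
clock: 2.1
position: [0.5717, 0.0193, 0.2313]
ee_rot: [-0.686, 0.168, -0.167, 0.688]
ft_force: [0.2, -0.9, -0.1]
grip_width: 0.397
t 2.1 off [0.012 0.542 0.075] turn [-0.002 -0.007 -0.002] dist mm 109.0 F [ 0.2 -0.9 -0.1] w 0.397
```

View pics/top1c.png

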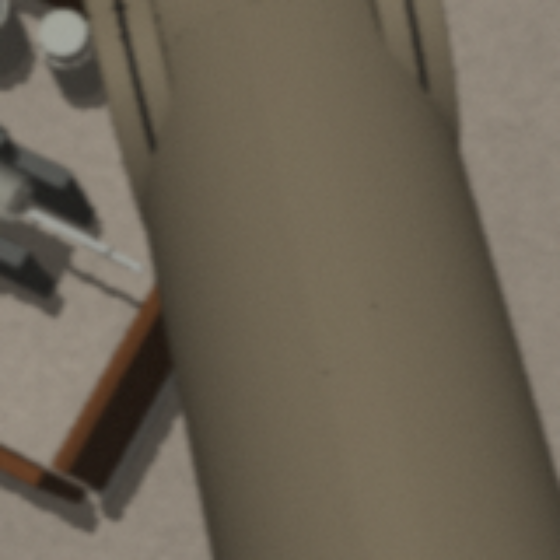

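The arm hides the handle from the top camera. The handle estimate is still within the grip's tolerance, so I'll go down and close.

```bash
python3 -m pendant '{"offset":[[0.01,0,0.08],[0.01,0.2,0.08],[0.01,0.4,0.08],[0.01,0.54,0.08],[0.01,0.54,0.08]],"turn":[[0,0,0],[0,0,0],[0,0,0],[0,0,0],[0,0,0]]}'
python3 -m pendant '{"offset":[[0,0,0],[0,0,0],[0,0,0],[0,0,0],[0,0,0]],"turn":[[0,0,0],[0,0,0],[0,0,0],[0,0,0],[0,0,0]]}' 0 40
python3 - <<'E'
from h import *
o=manip.get_obs();plan(o['position'],pose(-27.1))
p=o['position'][:2]-O;print('cup xy',p@ex,p@ey)
r=R.from_quat(o['ee_rot'])
t0=.04
h0=handle(t0)
for th in np.arange(.2,1.5,.16):
    off=r.inv().apply(handle(th)-h0)/.2; print(round(th,2),off.round(3),'turn y',round(-np.degrees(th-t0)/45,3))
E
```

```text
clock: 2.78
position: [0.5797, 0.0322, 0.1218]
ee_rot: [-0.687, 0.169, -0.166, 0.687]
ft_force: [-0.3, 0.1, -0.0]
grip_width: 0.402
clock: 3.4
position: [0.5812, 0.0323, 0.1232]
ee_rot: [-0.686, 0.168, -0.168, 0.688]
ft_force: [5.7, 0.0, 0.1]
grip_width: 0.102
t 3.4 off [0. 0. 0.] turn [-0.002 -0.009 -0.001] dist mm 0.0 F [5.7 0.  0.1] w 0.102
cup xy -0.05586454491090963 -0.029890224781770842
0.2 [ 0.053 -0.    -0.09 ] turn y -0.204
0.36 [ 0.12 -0.   -0.17] turn y -0.407
0.52 [ 0.199 -0.001 -0.239] turn y -0.611
0.68 [ 0.288 -0.001 -0.294] turn y -0.815
0.84 [ 0.385 -0.001 -0.334] turn y -1.019
1.0 [ 0.486 -0.001 -0.358] turn y -1.222
1.16 [ 0.59  -0.001 -0.366] turn y -1.426
1.32 [ 0.695 -0.001 -0.357] turn y -1.63
1.48 [ 0.796 -0.001 -0.332] turn y -1.833
```

The handle is gripped. Now I'll pull along the arc, turning with the leaf.

```bash
python3 -m pendant '{"offset":[[0.025,0,-0.047],[0.053,0,-0.09],[0.085,0,-0.131],[0.12,0,-0.17],[0.158,0,-0.206],[0.199,0,-0.239],[0.243,0,-0.268],[0.288,0,-0.294],[0.288,0,-0.294]],"turn":[[0,-0.1,0],[0,-0.2,0],[0,-0.3,0],[0,-0.41,0],[0,-0.51,0],[0,-0.61,0],[0,-0.71,0],[0,-0.81,0],[0,-0.81,0]]}'
python3 - <<'E'
from h import *
o=manip.get_obs()
r=R.from_quat(o['ee_rot']);p=o['position'][:2]-O
c=np.array([p@ex,p@ey+.15]);th=np.arctan2(c[1],-c[0]);th=-(th-np.arctan2(.12,.052))
print('theta',th,'rad',np.hypot(*c),np.hypot(.12,.052),o['ft_force'],o['grip_width'])
x=r.as_matrix()[:,0];print('jaw',np.degrees(np.arctan2(x[1],x[0])))
for t in np.r_[np.arange(th+.1,1.47,.1),1.46]:
    off=r.inv().apply(handle(t)-handle(th))/.2; print(round(t,2),off.round(3),'turn y',round(-np.degrees(t-th)/45,3))
E
```

```text
clock: 4.53
position: [0.6046, -0.048, 0.1233]
ee_rot: [-0.705, -0.054, 0.055, 0.705]
ft_force: [-6.0, -4.2, 2.7]
grip_width: 0.102
theta 0.6683536121485754 rad 0.13239063040866167 0.13078226179417451 [-5.96130227 -4.21042377  2.71153214] 0.10183981369991531
jaw 8.828483614804954
0.77 [ 0.031 -0.    -0.057] turn y -0.127
0.87 [ 0.068 -0.    -0.111] turn y -0.255
0.97 [ 0.11  -0.    -0.161] turn y -0.382
1.07 [ 0.157 -0.    -0.207] turn y -0.509
1.17 [ 0.208 -0.001 -0.247] turn y -0.637
1.27 [ 0.263 -0.001 -0.283] turn y -0.764
1.37 [ 0.322 -0.001 -0.312] turn y -0.891
1.47 [ 0.383 -0.001 -0.336] turn y -1.019
1.46 [ 0.377 -0.001 -0.334] turn y -1.008
```

```bash
python3 -m pendant '{"offset":[[0.031,0,-0.057],[0.068,0,-0.111],[0.11,0,-0.161],[0.157,0,-0.207],[0.208,0,-0.247],[0.263,0,-0.283],[0.322,0,-0.312],[0.37,0,-0.332],[0.385,0,-0.337],[0.385,0,-0.337]],"turn":[[0,-0.13,0],[0,-0.25,0],[0,-0.38,0],[0,-0.51,0],[0,-0.63,0],[0,-0.76,0],[0,-0.89,0],[0,-0.98,0],[0,-1,0],[0,-1,0]]}'
python3 - <<'E'
from h import *
o=manip.get_obs()
p=o['position'][:2]-O
c=np.array([p@ex,p@ey+.15]);th=np.arctan2(c[1],-c[0]);th=-(th-np.arctan2(.12,.052))
print('theta',th,'rad',np.hypot(*c),o['ft_force'],o['grip_width'])
p,d=snap('scene','scene2')
E
```

```text
clock: 5.78
position: [0.6897, -0.1025, 0.1233]
ee_rot: [-0.63, -0.318, 0.321, 0.632]
ft_force: [-7.7, -0.8, 3.2]
grip_width: 0.102
theta 1.453670375319573 rad 0.13192301933948095 [-7.72965341 -0.80467054  3.19740833] 0.10164773086955449
```

View pics/scene2.png

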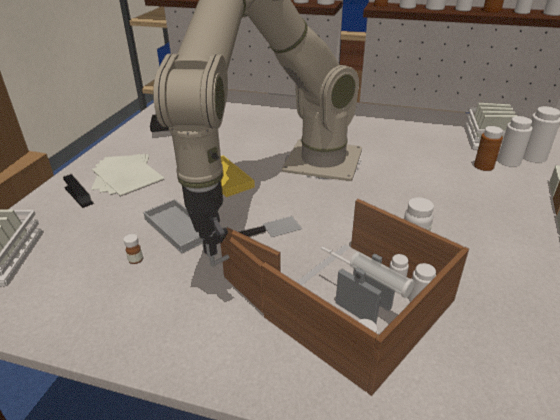

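The door is folded out at the -y side, with the gripper on the handle at about (212,245). I'll nudge it slightly further to confirm the stop.

```bash
python3 -m pendant '{"offset":[[0.013,0,-0.03],[0.02,0,-0.045],[0.02,0,-0.045]],"turn":[[0,-0.05,0],[0,-0.08,0],[0,-0.08,0]]}'
python3 - <<'E'
from h import *
o=manip.get_obs()
p=o['position'][:2]-O
c=np.array([p@ex,p@ey+.15]);th=np.arctan2(c[1],-c[0]);th=-(th-np.arctan2(.12,.052))
print('theta',th,'rad',np.hypot(*c),o['ft_force'],o['joint_pos'].round(2))
E
```

```text
clock: 6.2
position: [0.6919, -0.1038, 0.1226]
ee_rot: [-0.617, -0.332, 0.345, 0.624]
ft_force: [-42.9, 0.1, 18.1]
grip_width: 0.099
theta 1.471431832684077 rad 0.13283145282295333 [-42.909296     0.11068556  18.12401069] [ 0.58  0.71 -0.78  1.31  0.49  1.34  0.8 ]
```

That is the stop, since the force jumped to 43 N. I'll relax, open partially and rise.

```bash
python3 -m pendant '{"offset":[[-0.006,0,0.012],[-0.006,0,0.012]],"turn":[[0,0.03,0],[0,0.03,0]]}'
python3 -m pendant '{"offset":[[0,0,0],[0,0,0],[0,0,0],[0,-0.2,0],[0,-0.4,0],[0,-0.55,0],[0,-0.55,0]],"turn":[[0,0,0],[0,0,0],[0,0,0],[0,0,0],[0,0,0],[0,0,0],[0,0,0]]}' 40
python3 - <<'E'
from h import *
plan(cw(.030,.0075,.16),pose(-27.1))
p,d=snap('top','top2')
E
```

```text
clock: 6.45
position: [0.6891, -0.1034, 0.1228]
ee_rot: [-0.622, -0.324, 0.338, 0.628]
ft_force: [-0.1, -0.9, -3.0]
grip_width: 0.101
clock: 7.32
position: [0.6927, -0.1028, 0.2357]
ee_rot: [-0.623, -0.325, 0.336, 0.627]
ft_force: [-0.5, 0.5, -0.1]
grip_width: 0.406
t 7.33 off [0.651 0.386 1.075] turn [-0.004  1.841 -0.023] dist mm 263.0 F [-0.5  0.5 -0.1] w 0.406
```

View pics/top2.png

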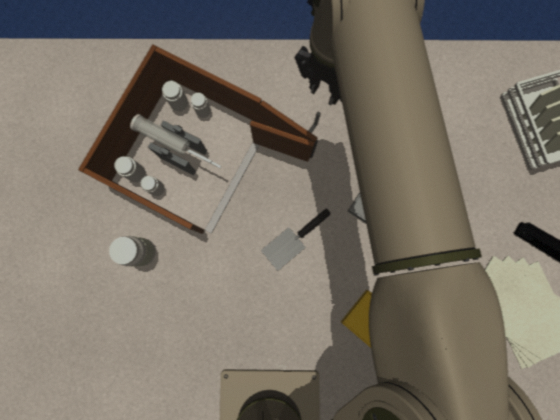

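Door folded open, the pair running from (260,100) to (310,150), and the arm is clear of it. I'll go above the tongue end with the fingers shut.

```bash
python3 -m pendant '{"offset":[[0.65,0,1],[0.65,0,1],[0.65,0,1],[0.65,0,1],[0.65,0,1]],"turn":[[0,1,0],[0,1,0],[0,1,0],[0,1,0],[0,1,0]]}' 0
cat >> h.py <<'E'
def tubept(dist,below,phi):
    return cw(.14-dist*np.cos(phi)+below*np.sin(phi),.0075,.118-dist*np.sin(phi)-below*np.cos(phi))
E
python3 - <<'E'
from h import *
plan(tubept(.112,.003,0),pose(-27.1))
E
```

```text
clock: 8.0
position: [0.5974, 0.122, 0.2348]
ee_rot: [-0.703, -0.061, 0.075, 0.704]
ft_force: [0.6, -0.4, -0.1]
grip_width: -0.0
t 8.0 off [-0.041  0.6    0.018] turn [ 0.004  0.847 -0.027] dist mm 120.0 F [ 0.6 -0.4 -0.1] w -0.0
```

```bash
python3 -m pendant '{"offset":[[-0.04,0,0.02],[-0.04,0.1,0.02],[-0.04,0.2,0.02],[-0.04,0.3,0.02],[-0.04,0.4,0.02],[-0.04,0.4,0.02]],"turn":[[0,0.85,-0.027],[0,0.85,-0.027],[0,0.85,-0.027],[0,0.85,-0.027],[0,0.85,-0.027],[0,0.85,-0.027]]}' 0
python3 - <<'E'
from h import *
o=manip.get_obs()
for ph in(0,0,.1,.2,.3,.4,.43): plan(tubept(.112,.014,ph),pose(-27.1,np.degrees(ph)),o)
p,d=snap('scene','scene3'); cv2.imwrite('pics/s3c.png',cv2.resize(p[150:390,220:480,::-1],None,fx=3,fy=2.5))
E
```

```text
clock: 8.75
position: [0.5862, 0.1235, 0.1529]
ee_rot: [0.689, -0.167, 0.165, -0.686]
ft_force: [-0.8, -0.4, 0.4]
grip_width: -0.0
t 8.75 off [-0.001  0.244  0.003] turn [ 0.007 -0.    -0.002] dist mm 49.0 F [-0.8 -0.4  0.4] w -0.0
t 8.75 off [-0.001  0.244  0.003] turn [ 0.007 -0.    -0.002] dist mm 49.0 F [-0.8 -0.4  0.4] w -0.0
t 8.75 off [-0.001  0.3    0.013] turn [ 0.134 -0.    -0.002] dist mm 60.0 F [-0.8 -0.4  0.4] w -0.0
t 8.75 off [-0.001  0.354  0.029] turn [ 0.261 -0.    -0.002] dist mm 71.0 F [-0.8 -0.4  0.4] w -0.0
t 8.75 off [-0.001  0.406  0.049] turn [ 0.388 -0.    -0.002] dist mm 82.0 F [-0.8 -0.4  0.4] w -0.0
t 8.75 off [-0.001  0.457  0.076] turn [ 0.516 -0.001 -0.002] dist mm 93.0 F [-0.8 -0.4  0.4] w -0.0
t 8.75 off [-0.001  0.471  0.084] turn [ 0.554 -0.001 -0.002] dist mm 96.0 F [-0.8 -0.4  0.4] w -0.0
```

View pics/s3c.png

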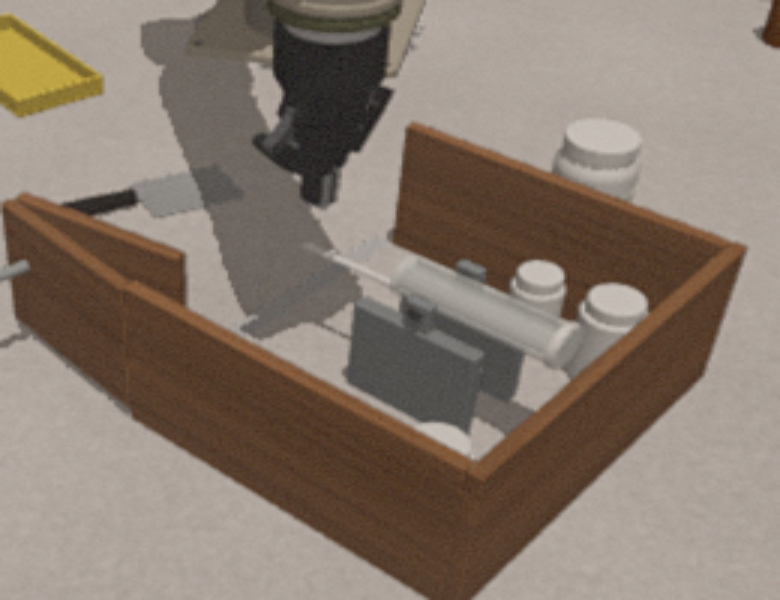

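The shut fingers at (318,195) stand right above the tongue's end at (308,246). Next I push it down, following the tilt.

```bash
python3 -m pendant '{"offset":[[0,0.12,0],[0,0.22,0.002],[0,0.272,0.008],[0,0.3,0.013],[0,0.327,0.02],[0,0.354,0.029],[0,0.38,0.038],[0,0.406,0.049],[0,0.432,0.062],[0,0.457,0.076],[0,0.466,0.08],[0,0.466,0.08]],"turn":[[0,0,0],[0,0,0],[0.07,0,0],[0.134,0,0],[0.2,0,0],[0.261,0,0],[0.325,0,0],[0.388,0,0],[0.45,0,0],[0.516,0,0],[0.53,0,0],[0.53,0,0]]}'
python3 - <<'E'
from h import *
for ph in (.4,.44): plan(tubept(.112,.014,ph),pose(-27.1,np.degrees(ph)))
E
```

```text
clock: 10.3
position: [0.5945, 0.1371, 0.0613]
ee_rot: [-0.532, 0.128, -0.197, 0.813]
ft_force: [-0.6, -2.0, 2.8]
grip_width: -0.001
t 10.3 off [-0.008 -0.003 -0.005] turn [-0.015 -0.001  0.001] dist mm 2.0 F [-0.6 -2.   2.8] w -0.001
t 10.3 off [-0.008  0.019 -0.002] turn [ 0.036 -0.001  0.001] dist mm 4.0 F [-0.6 -2.   2.8] w -0.001
```

```bash
python3 -m pendant '{"offset":[[0,0.015,0],[0,0.025,0],[0,0.025,0]],"turn":[[0,0,0],[0,0,0],[0,0,0]]}'
python3 -m pendant '{"offset":[[0,-0.15,-0.05],[0,-0.35,-0.1],[0,-0.5,-0.15],[0,-0.5,-0.15]],"turn":[[0,0,0],[0,0,0],[0,0,0],[0,0,0]]}' 40 50
python3 - <<'E'
from h import *
p,d=snap('scene','scene4'); cv2.imwrite('pics/s4c.png',cv2.resize(p[150:390,220:480,::-1],None,fx=3,fy=2.5))
p,d=snap('top','top4')
for m in (.075,.08): plan(tubept(m,.007+.011,.4),pose(-27.1,22.9))
E
```

```text
clock: 10.68
position: [0.5975, 0.1375, 0.0603]
ee_rot: [-0.533, 0.127, -0.198, 0.813]
ft_force: [-21.1, -16.9, 43.6]
grip_width: -0.003
clock: 11.18
position: [0.5674, 0.0762, 0.1416]
ee_rot: [-0.534, 0.126, -0.2, 0.812]
ft_force: [0.2, 0.4, 0.3]
grip_width: 0.401
t 11.28 off [-0.019  0.509  0.322] turn [-0.014  0.001  0.007] dist mm 121.0 F [-0.7 -0.3 -0.5] w 0.401
t 11.28 off [-0.019  0.509  0.297] turn [-0.014  0.001  0.007] dist mm 118.0 F [-0.7 -0.3 -0.5] w 0.401
```

View pics/s4c.png

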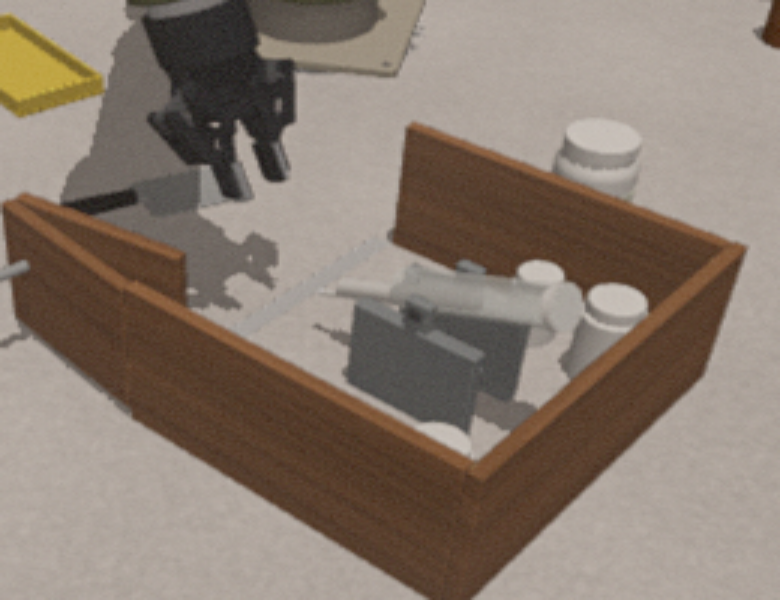

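The tube is tipped to its stop, and the rod is exposed on the tongue at about (330–400, 290). I'll go over it, then down square to the axis.

```bash
python3 -m pendant '{"offset":[[-0.019,0,0.15],[-0.019,0.1,0.3],[-0.019,0.2,0.307],[-0.019,0.3,0.307],[-0.019,0.4,0.307],[-0.019,0.519,0.307],[-0.019,0.519,0.307]],"turn":[[0,0,0],[0,0,0],[-0.014,0,0],[-0.014,0,0],[-0.014,0,0],[-0.014,0,0],[-0.014,0,0]]}' 40 50
python3 - <<'E'
from h import *
plan(tubept(.078,.020,.4),pose(-27.1,22.9))
p,d=snap('scene','scene5'); cv2.imwrite('pics/s5c.png',cv2.resize(p[180:330,260:430,::-1],None,fx=4.5,fy=3.75))
E
```

```text
clock: 12.15
position: [0.6066, 0.1671, 0.0668]
ee_rot: [-0.538, 0.129, -0.196, 0.81]
ft_force: [-0.8, -0.3, 0.1]
grip_width: 0.4
t 12.15 off [ 0.007 -0.011  0.005] turn [0.002 0.    0.002] dist mm 3.0 F [-0.8 -0.3  0.1] w 0.4
```

View pics/s5c.png

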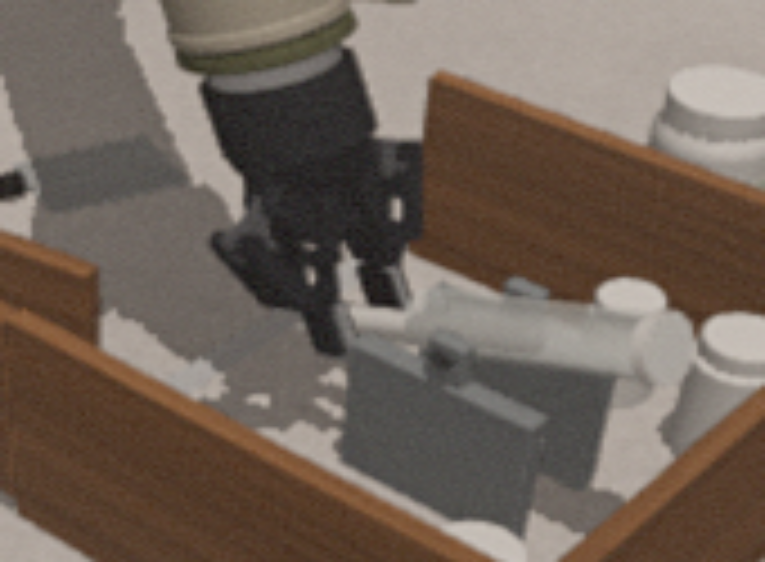

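The fingers straddle the rod, tips near (325,340) and (395,300). I'll ease up 3 mm and close.

```bash
python3 -m pendant '{"offset":[[0.005,-0.015,0.004],[0.005,-0.015,0.004]],"turn":[[0,0,0],[0,0,0]]}'
python3 -m pendant '{"offset":[[0,0,0],[0,0,0],[0,0,0],[0,0,0],[0,0,0]],"turn":[[0,0,0],[0,0,0],[0,0,0],[0,0,0],[0,0,0]]}' 0 50
python3 - <<'E'
from h import *
plan(tubept(.078,.020,.4),pose(-27.1,22.9))
E
```

```text
clock: 12.45
position: [0.6087, 0.1654, 0.0723]
ee_rot: [-0.538, 0.128, -0.197, 0.81]
ft_force: [0.1, -0.1, 0.6]
grip_width: 0.396
clock: 13.08
position: [0.6092, 0.165, 0.0727]
ee_rot: [-0.538, 0.128, -0.198, 0.81]
ft_force: [-2.3, -3.5, 6.3]
grip_width: 0.167
t 13.07 off [-0.009  0.018 -0.003] turn [ 0.    -0.     0.008] dist mm 4.0 F [-2.3 -3.5  6.3] w 0.167
```

The rod is gripped: 14.2 mm reading, and the bar read about 1.3 mm low too. Now ease back 4 mm, lift 9 mm and draw out along the axis.

```bash
python3 -m pendant '{"offset":[[0,0,0.01],[0,0,0.021],[0,-0.01,0.021],[0,-0.025,0.021],[0,-0.046,0.02],[0,-0.046,0.02]],"turn":[[0,0,0],[0,0,0],[0,0,0],[0,0,0],[0,0,0],[0,0,0]]}'
python3 - <<'E'
from h import *
plan(tubept(.078,.020,.4),pose(-27.1,22.9))
p,d=snap('scene','scene6'); cv2.imwrite('pics/s6c.png',cv2.resize(p[180:330,260:430,::-1],None,fx=4.5,fy=3.75))
E
```

```text
clock: 13.82
position: [0.6093, 0.165, 0.0831]
ee_rot: [-0.538, 0.128, -0.198, 0.81]
ft_force: [-0.6, 0.2, -0.6]
grip_width: 0.16
t 13.82 off [-0.01   0.066 -0.023] turn [ 0.    -0.     0.008] dist mm 14.0 F [-0.6  0.2 -0.6] w 0.16
```

View pics/s6c.png

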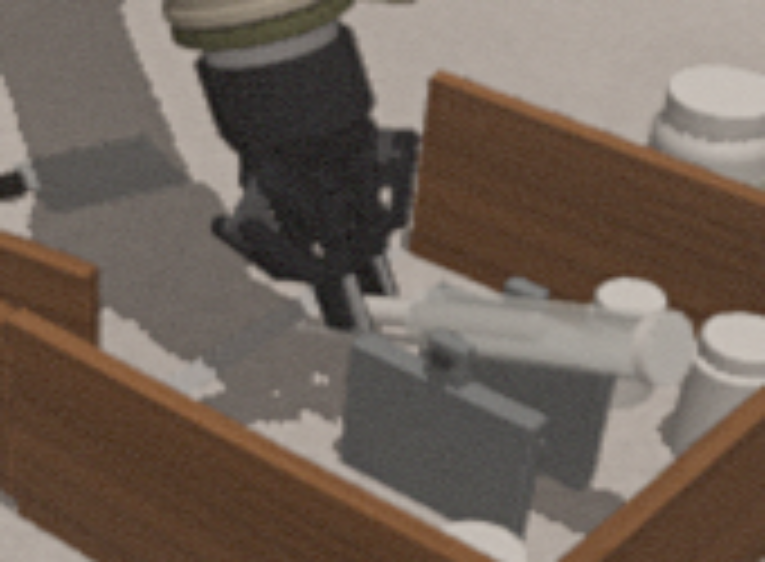

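The rod is lifted clear of the tongue, which shows at (310,325) below it, and the wrist feels no load. Next I draw it out along the axis.

```bash
python3 -m pendant '{"offset":[[0,0,-0.06],[0,0,-0.13],[0,0,-0.2],[0,0,-0.27],[0,0,-0.34],[0,0,-0.41],[0,0,-0.45],[0,0,-0.45]],"turn":[[0,0,0],[0,0,0],[0,0,0],[0,0,0],[0,0,0],[0,0,0],[0,0,0],[0,0,0]]}'
python3 - <<'E'
from h import *
plan(tubept(.078,.020,.4),pose(-27.1,22.9))
p,d=snap('scene','scene7'); cv2.imwrite('pics/s7c.png',cv2.resize(p[150:330,230:430,::-1],None,fx=4,fy=3.3))
E
```

```text
clock: 14.88
position: [0.5713, 0.0906, 0.0477]
ee_rot: [-0.538, 0.128, -0.198, 0.809]
ft_force: [0.1, -0.1, -0.5]
grip_width: 0.163
t 14.88 off [-0.011  0.065  0.43 ] turn [ 0.    -0.001  0.008] dist mm 87.0 F [ 0.1 -0.1 -0.5] w 0.163
```

View pics/s7c.png

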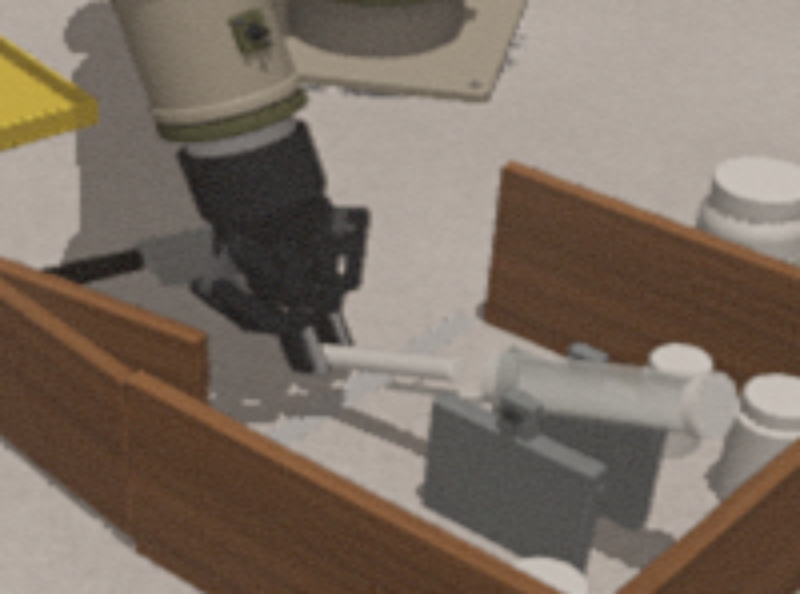

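The rod is fully out: its tail is at (455,370) and the tube's mouth at (500,370). I'll lift square to the axis, level, and carry it to the tray.

```bash
python3 -m pendant '{"offset":[[0,-0.1,0],[0,-0.25,0],[0,-0.45,0],[0,-0.65,0],[0,-0.8,0],[0,-0.8,0]],"turn":[[0,0,0],[0,0,0],[0,0,0],[0,0,0],[-0.1,0,0],[-0.1,0,0]]}'
cat >> h.py <<'E'
T=np.array([.4828,-.2999]);ta=np.radians(57.33);te=np.array([np.cos(ta),np.sin(ta)])
E
python3 - <<'E'
from h import *
plan(np.r_[T-.045*te,.16],pose(-32.7))
plan(np.r_[T-.045*te,.020],pose(-32.7))
E
```

```text
clock: 15.68
position: [0.544, 0.0372, 0.1983]
ee_rot: [-0.57, 0.133, -0.194, 0.788]
ft_force: [0.3, 0.1, -0.4]
grip_width: 0.169
t 15.68 off [ 0.474 -0.402 -1.83 ] turn [-0.41   0.124 -0.005] dist mm 386.0 F [ 0.3  0.1 -0.4] w 0.169
t 15.68 off [ 0.467  0.262 -2.051] turn [-0.41   0.124 -0.005] dist mm 424.0 F [ 0.3  0.1 -0.4] w 0.169
```

```bash
python3 -m pendant '{"offset":[[0.03,-0.03,-0.12],[0.08,-0.08,-0.31],[0.13,-0.13,-0.5],[0.18,-0.18,-0.7],[0.23,-0.2,-0.87],[0.24,-0.2,-0.92]],"turn":[[-0.1,0.03,0],[-0.2,0.06,0],[-0.3,0.1,0],[-0.41,0.124,0],[-0.41,0.124,0],[-0.41,0.124,0]]}'
python3 - <<'E'
from h import *
plan(np.r_[T-.0436*te,.12],pose(-32.7))
E
```

```text
clock: 16.42
position: [0.5006, -0.1527, 0.1772]
ee_rot: [-0.678, 0.201, -0.197, 0.679]
ft_force: [-0.3, 0.3, 0.4]
grip_width: 0.164
t 16.43 off [ 0.325  0.284 -0.885] turn [ 0.    -0.001 -0.008] dist mm 197.0 F [-0.3  0.3  0.4] w 0.164
```

```bash
python3 -m pendant '{"offset":[[0.05,0.02,-0.13],[0.12,0.1,-0.33],[0.19,0.15,-0.53],[0.26,0.2,-0.72],[0.315,0.26,-0.86],[0.325,0.284,-0.885],[0.325,0.284,-0.885]],"turn":[[0,0,0],[0,0,0],[0,0,0],[0,0,0],[0,0,0],[0,0,0],[0,0,0]]}'
python3 - <<'E'
from h import *
plan(np.r_[T-.0436*te,.020],pose(-32.7))
p,d=snap('scene','scene8');P=cloud('scene',d);o=manip.get_obs()
c=P[...,:2]-T; a=c@te;b=c@np.array([-te[1],te[0]])
hsv=cv2.cvtColor(p,cv2.COLOR_RGB2HSV)
q=(d>0)&(P[...,2]>.07)&(P[...,2]<.17)&(abs(b)<.03)&(a>-.02)&(a<.1)&(hsv[...,2]>130)
print(q.sum()); 
for s in np.arange(-.02,.08,.015):
    w=q&(abs(a-s)<.0075)
    if w.sum()>3: print(round(s,3),w.sum(),'b',b[w].mean().round(4),'zmax',np.percentile(P[w][:,2],95).round(4))
print('a range',np.percentile(a[q],[1,99]),'tcp',(o['position'][:2]-T)@te,o['position'])
E
```

```text
clock: 17.3
position: [0.4597, -0.3351, 0.1196]
ee_rot: [-0.677, 0.201, -0.197, 0.68]
ft_force: [-0.4, 0.3, -0.4]
grip_width: 0.167
t 17.3 off [ 0.006  0.498 -0.008] turn [-0.002  0.    -0.009] dist mm 100.0 F [-0.4  0.3 -0.4] w 0.167
143
-0.02 11 b -0.0028 zmax 0.1401
-0.005 23 b -0.0042 zmax 0.1387
0.01 23 b -0.0039 zmax 0.1399
0.025 24 b -0.004 zmax 0.1406
0.04 26 b -0.0033 zmax 0.1406
0.055 35 b -0.0017 zmax 0.1403
a range [-0.01862554  0.06054091] tcp -0.04161463916133848 [ 0.46007818 -0.33476533  0.12007934]
```

The rod is level in the grip: its top is at 140 mm, its axis about 12 mm above the TCP, and it is centred along the tray. I'll lower it slowly and watch the force.

```bash
python3 -m pendant '{"offset":[[0.006,0.08,-0.005],[0.006,0.2,-0.008],[0.006,0.32,-0.008],[0.006,0.42,-0.008],[0.006,0.5,-0.008],[0.006,0.54,-0.008],[0.006,0.565,-0.008],[0.006,0.565,-0.008]],"turn":[[0,0,0],[0,0,0],[0,0,0],[0,0,0],[0,0,0],[0,0,0],[0,0,0],[0,0,0]]}'
python3 -m pendant '{"offset":[[0,0.01,0],[0,0.015,0],[0,0.015,0]],"turn":[[0,0,0],[0,0,0],[0,0,0]]}'
```

```text
clock: 18.35
position: [0.4599, -0.3363, 0.0072]
ee_rot: [-0.678, 0.201, -0.197, 0.68]
ft_force: [-0.4, 0.8, -0.5]
grip_width: 0.165
clock: 18.73
position: [0.4601, -0.3365, 0.0046]
ee_rot: [-0.678, 0.2, -0.197, 0.679]
ft_force: [-1.1, 0.1, 3.6]
grip_width: 0.167
```

```bash
python3 -m pendant '{"offset":[[0,0.006,0],[0,0.006,0]],"turn":[[0,0,0],[0,0,0]]}'
python3 -m pendant '{"offset":[[0,0,0],[0,0,0],[0,0,0],[0,0,0]],"turn":[[0,0,0],[0,0,0],[0,0,0],[0,0,0]]}' 35 20
python3 -m pendant '{"offset":[[0,-0.03,0],[0,-0.1,0],[0,-0.3,0],[0,-0.6,0],[0,-0.9,0],[0,-0.9,0],[0,-0.9,0],[0,-0.9,0]],"turn":[[0,0,0],[0,0,0],[0,0,0],[0,0,0],[0,0,0],[0,0,0],[0,0,0],[0,0,0]]}'
```

```text
clock: 18.98
position: [0.4602, -0.3366, 0.0045]
ee_rot: [-0.678, 0.2, -0.197, 0.679]
ft_force: [-6.1, 3.5, 13.8]
grip_width: 0.162
clock: 19.48
position: [0.4601, -0.3366, 0.0044]
ee_rot: [-0.678, 0.201, -0.197, 0.679]
ft_force: [1.1, -0.2, -0.2]
grip_width: 0.347
clock: 20.48
position: [0.4602, -0.3367, 0.1832]
ee_rot: [-0.678, 0.201, -0.196, 0.68]
ft_force: [-0.1, 0.2, 0.4]
grip_width: 0.355
```

Run:
```python
from h import *
s,d=snap('scene','scene9');t,dt=snap('top','top9')
a=cv2.resize(s[110:380,30:480],(800,480));b=np.hstack([cv2.resize(t[30:270,60:460],(200,120)),cv2.resize(s[190:260,130:225],(200,120)),np.zeros((120,400,3),'uint8')])
cv2.imwrite('pics/final.png',np.vstack([a,b])[:,:,::-1])
P=cloud('scene',d);c=P[...,:2]-T; A=c@te;B=c@np.array([-te[1],te[0]]);hsv=cv2.cvtColor(s,cv2.COLOR_RGB2HSV)
q=(d>0)&(abs(A)<.095)&(abs(B)<.045)&(P[...,2]>.011)&(P[...,2]<.05)
print('rod',q.sum(),np.percentile(A[q],[2,98]).round(3),np.percentile(B[q],[2,50,98]).round(3),np.percentile(P[q][:,2],[50,95]).round(4))
# fixed things: depth change since the start, at vial / bottle / spatula
d0=np.load('pics/scene0.npy');P0=cloud('scene',d0)
for n,xy,r,z0 in(('vial',(.6309,-.341),.025,.03),('bottle',(.3898,.3106),.05,.06)):
    for PP in(P0,P):
        w=(np.hypot(PP[...,0]-xy[0],PP[...,1]-xy[1])<r)&(PP[...,2]>z0)&(PP[...,2]<.2);print(n,w.sum(),PP[w].mean(0).round(4))
g0=cv2.imread('pics/scene0.png');w=np.abs(g0.astype(int)-s[:,:,::-1])[215:245,228:305].max(-1);print('spatula diff',np.percentile(w,[50,95]))
```

```text
rod 306 [-0.095  0.078] [-0.039 -0.002  0.045] [0.0195 0.0269]
vial 296 [ 0.6388 -0.3374  0.056 ]
vial 295 [ 0.6391 -0.3375  0.0562]
bottle 707 [0.4053 0.3149 0.1154]
bottle 706 [0.4052 0.315  0.1154]
spatula diff [  4. 104.]
```

View pics/final.png

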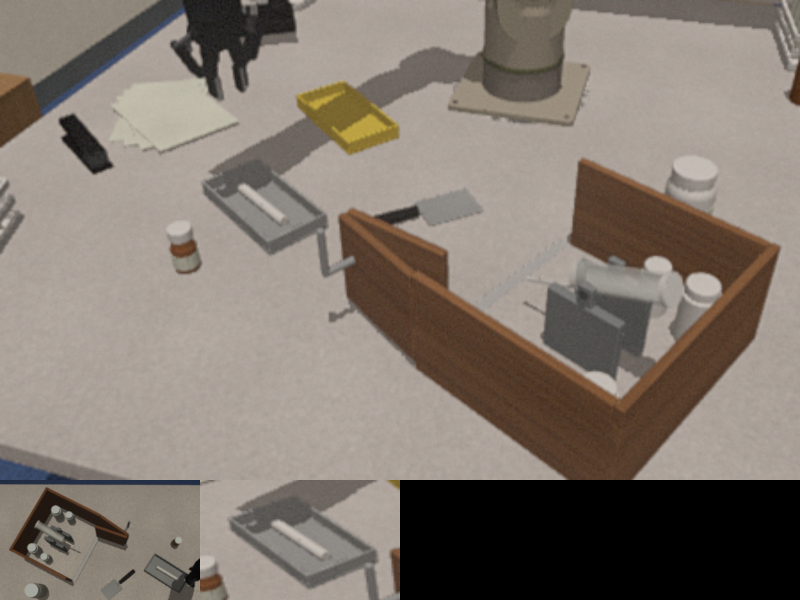

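The rod lies in the steel tray at about (262,203), the door is folded and the tube is tipped. I'll check the door's angle once more, then hand in.

Run:
```python
from h import *
for f in('scene2','scene9'):
    P=cloud('scene',np.load(f'pics/{f}.npy'));C=P[...,:2]-O;cx=C@ex;cy=C@ey
    q=(cx<-.02)&(cx>-.165)&(cy>-.165)&(cy<-.135)&(P[...,2]>.138)&(P[...,2]<.152)
    k=np.polyfit(cx[q],cy[q],1);print(f,q.sum(),'leaf angle approx',np.pi/2-abs(np.arctan(k[0])))
P=cloud('top',np.load('pics/top9.npy'));C=P[...,:2]-O
q=(np.hypot(*(P[...,:2]-handle(1.45)[:2]).transpose(2,0,1))<.025)&(P[...,2]>.15)&(P[...,2]<.17);p=P[q].mean(0)-np.r_[O,0]
print(q.sum(),'theta by handle',np.arctan2(.12,.052)-np.arctan2(p[:2]@ey+.15,-(p[:2]@ex)))
```

```text
scene2 264 leaf angle approx 1.4474179485038412
scene9 303 leaf angle approx 1.4393196516297033
17 theta by handle 1.4165982632879932
```

```bash
python3 -c "
from workcell import manip
print(manip.get_obs()['clock']); print(manip.hand_in())"
```

```text
20.575
the job is handed in; nothing more can be done
None
```

The rod lies in the steel tray, and I handed the job in at about 20.6 s with the gripper clear of everything. I pulled the bifold door by its handle to its stop, tipped the tube to its stop and gripped the exposed rod. I then eased it back, lifted it over the lip, drew it out and lowered it into the tray until it touched before letting go.

**Final checks**
- **Rod, tube and tray:** the last picture shows the rod flat in the steel tray and the tube still tipped. The yellow look-alike tray stands where it did.
- **Vial and bottle:** both are within 0.3 mm of where they started.
- **Door:** the angle readings differ slightly. The leaf fit gives about 1.44 rad and the handle seen from above gives 1.42. The gripper pose read 1.47 while pressing on the stop and about 1.45 when I let go. I took this as fully folded, because the differences are only a few mm at the handle and I had felt the stop.
- **Spatula:** this check was inconclusive. The before/after picture comparison showed differences at its edge (median 4, 95th percentile 104), perhaps from the folded door and its handle now being in that crop. It looks unmoved in the picture, and the path never came near it.
- **Rod position by depth:** this check failed, because its mask also picked up the tray walls. The rod's place is confirmed only by the picture, the contact force on lowering and the depth measurement I took just before.

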